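Mirror the row of desk supplies into the new rack

TASK

A left-handed colleague takes over this desk: move the four things standing in the old wooden rack into the new, empty metal rack, one to a bay, in the reverse order, so that what stood leftmost ends up rightmost and so on. Set each one down upright in the middle of its bay, with the long side of the block-shaped stamp running along the rack, and leave all four standing there.

Things in the scene. Friction and masses are not known exactly. Their poses are not given: they have to be found in the camera images.
- old_rack: low fixed desk rack, wooden with dark wood dividers: board 76 mm deep (x), 345 mm long (y), its top 12 mm above the desk. 3 mm dividers, 11 mm high above the board, at y = +168, +84, 0, -84, -168 mm; bay middles at y = +126, +42, -42, -126 mm. Origin: middle of its underside on the desk; x away from the robot, y to the robot's left, turned up to 0.18 rad. It holds the four things at the start, in any order.
- new_rack: low fixed desk rack, bare metal with grey dividers: board 76 mm deep (x), 345 mm long (y), its top 12 mm above the desk. 3 mm dividers, 11 mm high above the board, at y = +168, +84, 0, -84, -168 mm; bay middles at y = +126, +42, -42, -126 mm. Origin: middle of its underside on the desk; x away from the robot, y to the robot's left, turned up to 0.18 rad. Empty at the start. Either rack may be the one nearer to the robot.
- round_stamp: round hand stamp of turned brown wood, 64 mm high: foot 39 mm across, waist 20 mm at 20 to 32 mm above the foot, knob 24 mm across from 32 to 64 mm; grasp the knob. Origin: middle of its foot; z up. It sits so that its origin reads up to 2 mm below what it stands on. Weighs about 55 g
- glue_stick: glue stick, a plain upright cylinder 26 mm across and 88 mm high, the tallest of the four. Origin: middle of its foot; z up. Weighs about 30 g
- fluid_bottle: small correction-fluid bottle: body 27 mm across up to 44 mm, then a narrower cap 20 mm across up to 65 mm; grasp the body. Origin: middle of its foot; z up. Weighs about 32 g
- block_stamp: block-shaped self-inking stamp, 78 mm high, its handle block (from 48 to 78 mm above the foot) 36 mm in x by 64 mm in y; grasp the handle block across the 36 mm. It does not give when pressed. Origin: middle of its foot; z up. Its y, the long side, starts along the rack within about 0.12 rad. Weighs about 110 g
- pad_round_stamp: thin cork pad, 62 x 76 x 2 mm, fixed in one bay of the old rack, under the round stamp at the start; it stays, and so shows which bay that thing came from. The four pads look alike. Origin: middle of its underside (on the board, 12 mm above the desk); y along the rack
- pad_glue_stick: thin cork pad, 62 x 76 x 2 mm, fixed in one bay of the old rack, under the glue stick at the start; it stays, and so shows which bay that thing came from. The four pads look alike. Origin: middle of its underside (on the board, 12 mm above the desk); y along the rack
- pad_fluid_bottle: thin cork pad, 62 x 76 x 2 mm, fixed in one bay of the old rack, under the correction-fluid bottle at the start; it stays, and so shows which bay that thing came from. The four pads look alike. Origin: middle of its underside (on the board, 12 mm above the desk); y along the rack
- pad_block_stamp: thin cork pad, 62 x 76 x 2 mm, fixed in one bay of the old rack, under the block-shaped stamp at the start; it stays, and so shows which bay that thing came from. The four pads look alike. Origin: middle of its underside (on the board, 12 mm above the desk); y along the rack
Mind the look-alikes: they are no part of the job. What is shaped like the round_stamp but purple or yellow is not meant.

How it is judged:
By the outcome, as a careful person would: the job done as asked, in the order asked, and still so for the second after the job is handed in, with the robot touching nothing.
It also fails if it takes over 96 s, if anything falls off the work surface, if the arm or the gripper's body presses on something with over 40 N, if the wrist force passes 120 N, or if a joint passes its speed limit or range.

ROBOT

A 6-joint arm with a two-finger parallel gripper is mounted at the origin on a cart in front of the work surface, level with it; the furniture and walls round the work are solid. World frame = base frame: x ahead of the robot, y to its left, z up, the work surface at z = 0. Lengths are in mm, angles in rad, forces in N, time in s.
With the tool pointing down it reaches from about 300 to 950 mm from the base axis. Payload 3.1 kg.
Tool frame: the origin (TCP) lies midway between the tips of the shut fingers; the grasp point (between the pads) lies 19 mm behind it; z points along the fingers, y is the direction in which the jaws open and shut (so a half turn about z gives the same grasp; the last joint's range is limited). The gripper opens to 85 mm and grips with 20 to 120 N. Pads are 22 mm wide; open, the fingers measure 114 mm over their backs; the gripper's body (76 mm by 85 mm) begins 54 mm behind the grasp point. The pads swing forward as they close: fully open they stand 13 mm farther back than shut.
Start: joints at [1.055, 0.308, 1.634, -0, 1.2, -0.07], TCP at [269.513, 563.91, 231.272] pointing down, gripper open.
Joint ranges: [-3.06, 3.06], [-0.79, 1.96], [0.05, 2.63], [-1.19, 4.34], [0.05, 2.64], [-2.94, 2.94]. Speed limits (rad/s): [2.79, 2.79, 3.14, 3.14, 3.14, 3.14].

INTERFACE

Orientations are given as a unit quaternion [w, x, y, z].
In Python, from plant import observe, read_camera, job_done, outline_of gives the robot as it stands.
- The arm moves only by the tool send_rows, never from a script. Its argument "commands" is a list of rows, each a list of 2 entries, a list of its own where there are three numbers: the shift along the world's x, y, z in mm, then the turn, a rotation vector about the world's x, y, z in degrees. A call has 1 to 8 rows; each row is the pose to reach, as a shift and turn from the pose commanded when the call began; what a row does not reach only later rows make up. A row lasts 1/10 s, in which the tool goes at most 50 mm and 8.59 degrees, less where a joint would pass 70% of its speed; a pose out of reach is approached as far as the arm can. A call with a gripper value outside its range is refused whole. "jaw" is the closure in counts, from 0 (fully open) to 255 (shut), set as the call begins (left out, the last holds). The fingers move at their own pace and stop on an object; "squeeze" is the grip in N (left out, the last holds). Time passes only in rows, so rows that repeat a pose let the fingers close. It gives the time, the measured TCP pose, the force and the opening at its end, in the units of the state.
- observe(): the state, without advancing time (a new reading comes with each control period).
- read_camera(name): name is "scene" or "top" or "wrist"; returns a dict with "pixels" (400x640x3 uint8, red, green, blue), "vfov" (degrees; the focal length in pixels is half the picture's height over the tangent of half this angle, whatever the lens; pixels are square), "cx", "cy" (the principal point, pixels), "xyz" and "attitude" of the camera in the world. Camera axes: x right, y down, z forward; pixel columns grow to the right and rows downward; lengths in mm; the calibration is good to about 2 mm. A picture is of the moment at which its call begins. There is no depth.
- job_done(): hands the job in, once; it reports no verdict.
Trained networks look in a picture, given as the dict that the camera call returned (one of the last four; its "shot" number tells which), for a name from the list of things; names that differ only in an ending like _2 or _b are one class to them, and where a whole thing is asked for, a point or a joint stands for the part that bears it (a point fixed in the world has none). Each returns a list of dicts, best first, with "score" (0 to 1); they miss things now and then, are a little off and sometimes report something else, mostly with a low value. They report only what shows in the picture. A call takes as long as a camera call. They do not tell look-alikes from the thing itself.
- outline_of(query, picture): "pixels" (400x640 bool, what is visible of it) and "uv" ([column, row] in pixels, amid what is visible of it).
The state is a dict: "t": time; "joint_positions": joint angles; "dq": joint speeds; "effort": joint torques, N m; "tcp_pos": TCP position; "ee_rot": TCP orientation; "force": force on the tool from outside, world axes, zero at the start; "moment": the same for the moment, N m; "gripper_width": finger opening in mm.
Only numpy, scipy, OpenCV 4.12 (cv2) and the standard library are available. Lean on these libraries where they do the work, as an engineer would, in place of code of your own. Each camera call takes 0.05 s, during which the arm holds its last target.

## Working session

There is one attempt and no reset: what is moved stays moved. The work goes in short steps, Python scripts to look and compute and a tool call to move; the robot and the scene stay as the last step left them, time stands still between calls to the robot, and variables do not carry over. Pictures are saved under pics/ and viewed, and the job is handed in when it is done.

Besides the shell and the picture viewer there is one more tool, called after "Request:" as name(argument=value, ...) on one line, values as JSON. send_rows: Moves the arm, as the interface text tells. Its arguments: {"type":"object","properties":{"commands":{"type":"array"},"jaw":{"type":"number"},"squeeze":{"type":"number"}},"required":["commands"]}

```bash
ls; mkdir -p pics; python3 - <<'E'
from plant import *
import cv2
for n in ["scene","top","wrist"]:
    p=read_camera(n); cv2.imwrite(f"pics/{n}0.png",p["pixels"][:,:,::-1]); print(n,p["vfov"],p["cx"],p["cy"],p["xyz"],p["attitude"],p["shot"])
o=observe(); print(o)
E
```

```text
pics
scene 54.5022124570302 323.5256733994434 196.3506054596129 [ -15.21327827 -369.84833285  612.98220768] [-0.35388166  0.793929   -0.45087414  0.20287195] 1
top 44.63079702101607 319.5827685244081 205.6762790979671 [494.76575159 -48.20631793 973.45355117] [-0.00788632  0.71068589 -0.70342094  0.00789608] 2
wrist 65.51095436220879 319.0052924829108 199.09269034365175 [203.49924448 594.33540206 372.32720202] [0.12084702 0.83706148 0.52825128 0.07533034] 3
{'t': 0.15, 'joint_positions': array([ 1.05533327e+00,  3.08795576e-01,  1.63486512e+00, -6.63092539e-06,
        1.19969927e+00, -6.96682740e-02]), 'dq': array([ 0.00037967, -0.00281605, -0.0046737 , -0.0005086 ,  0.00109737,
       -0.00012797]), 'effort': array([ 4.16488228e-04, -4.15802693e+01, -2.77146381e+01, -1.42505505e-04,
        6.00646221e-03, -3.18818017e-06]), 'tcp_pos': array([269.18213231, 563.36495041, 230.33059517]), 'ee_rot': array([-2.51896867e-04,  2.21054997e-01,  9.75260943e-01, -8.46995266e-04]), 'force': array([-1.86703758, -0.68029734, -0.40413395]), 'moment': array([ 0.0137068 , -0.0116676 , -0.00092547]), 'gripper_width': 85.66246497886193}
```

View pics/scene0.png

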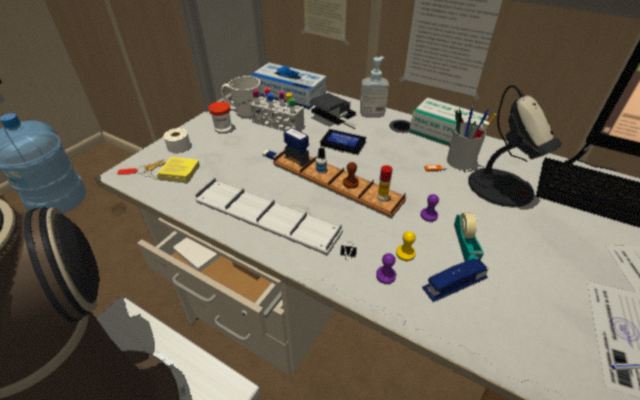

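View pics/top0.png

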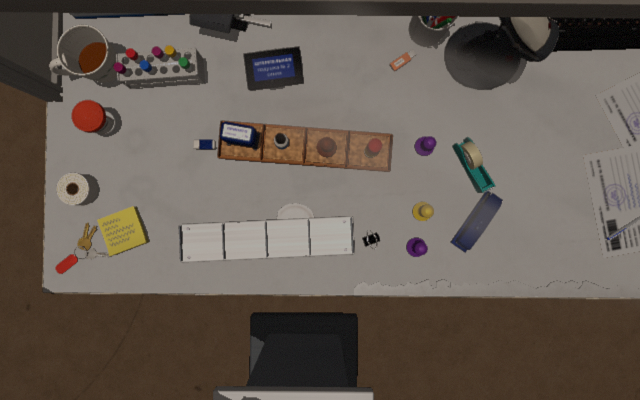

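The top view shows the wooden rack (far, around (305,146)) holding, left to right: block stamp, bottle, round stamp and glue stick. The metal rack (near, around (267,240)) is empty. Next I'll measure.

```bash
cat > h.py <<'E'
import numpy as np, cv2
from plant import *
from scipy.spatial.transform import Rotation as R
def cam(p):
    q=np.array(p["attitude"]);Rm=R.from_quat([q[1],q[2],q[3],q[0]]).as_matrix()
    f=200/np.tan(np.radians(p["vfov"])/2); return Rm,f
def ray(p,uv):
    Rm,f=cam(p); uv=np.atleast_2d(uv).astype(float)
    d=np.c_[(uv[:,0]-p["cx"])/f,(uv[:,1]-p["cy"])/f,np.ones(len(uv))]
    return d@Rm.T
def onz(p,uv,z):
    d=ray(p,uv);c=np.array(p["xyz"]); return c+d*((z-c[2])/d[:,2])[:,None]
def proj(p,X):
    Rm,f=cam(p); c=(np.atleast_2d(X)-np.array(p["xyz"]))@Rm
    return np.c_[p["cx"]+f*c[:,0]/c[:,2],p["cy"]+f*c[:,1]/c[:,2]]
def tri(p1,u1,p2,u2):
    a,b=ray(p1,u1)[0],ray(p2,u2)[0];A=np.array(p1["xyz"]);B=np.array(p2["xyz"])
    s=np.linalg.lstsq(np.c_[a,-b],B-A,rcond=None)[0]
    return (A+a*s[0]+B+b*s[1])/2, np.linalg.norm(A+a*s[0]-B-b*s[1])
E
python3 - <<'E'
from h import *
T=read_camera("top");S=read_camera("scene")
for n in ["old_rack","new_rack"]:
    for nm,p in (("top",T),("scene",S)):
        for o in outline_of(n,p)[:2]:
            m=o["pixels"]; v,u=np.nonzero(m)
            X=onz(p,np.c_[u,v],12)[:,:2].astype(np.float32)
            r=cv2.minAreaRect(X); print(n,nm,round(o["score"],2),m.sum(),np.round(r[0]),np.round(r[1]),round(r[2],1))
for n in ["round_stamp","glue_stick","fluid_bottle","block_stamp"]:
    for nm,p in (("top",T),("scene",S)):
        for o in outline_of(n,p)[:4]:
            v,u=np.nonzero(o["pixels"]);print(n,nm,round(o["score"],2),np.round(o["uv"]),u.min(),u.max(),v.min(),v.max(),o["pixels"].sum())
im=T["pixels"][100:280,170:410,::-1]; cv2.imwrite("pics/topz.png",cv2.resize(im,None,fx=3.3,fy=3.3,interpolation=cv2.INTER_CUBIC))
im=S["pixels"][110:260,180:420,::-1]; cv2.imwrite("pics/scz.png",cv2.resize(im,None,fx=3.3,fy=3.3,interpolation=cv2.INTER_CUBIC))
E
```

```text
old_rack top 0.58 1378 [635. -18.] [345.  76.] 86.1
old_rack scene 0.7 989 [636. -17.] [354.  90.] 86.2
new_rack top 0.82 6899 [449.  56.] [ 82. 348.] 3.2
new_rack scene 0.67 3977 [449.  58.] [ 83. 354.] 3.4
round_stamp top 0.85 [426. 212.] 413 433 202 220 308
round_stamp top 0.76 [423. 144.] 415 436 136 155 329
round_stamp top 0.62 [415. 246.] 406 428 237 256 353
round_stamp top 0.61 [326. 144.] 317 335 136 156 304
round_stamp scene 0.9 [405. 246.] 396 415 231 260 414
round_stamp scene 0.83 [352. 178.] 343 358 163 188 279
round_stamp scene 0.69 [389. 269.] 376 395 253 283 452
round_stamp scene 0.66 [432. 209.] 420 438 194 222 362
glue_stick top 0.69 [372. 148.] 364 381 139 157 231
glue_stick scene 0.56 [384. 185.] 377 392 165 201 453
fluid_bottle top 0.44 [281. 140.] 274 288 132 148 199
fluid_bottle scene 0.79 [320. 161.] 316 326 148 172 235
block_stamp top 0.79 [237. 134.] 220 259 121 150 835
block_stamp scene 0.88 [299. 147.] 284 309 128 166 717
block_stamp scene 0.66 [323. 162.] 316 326 148 172 220
```

View pics/topz.png

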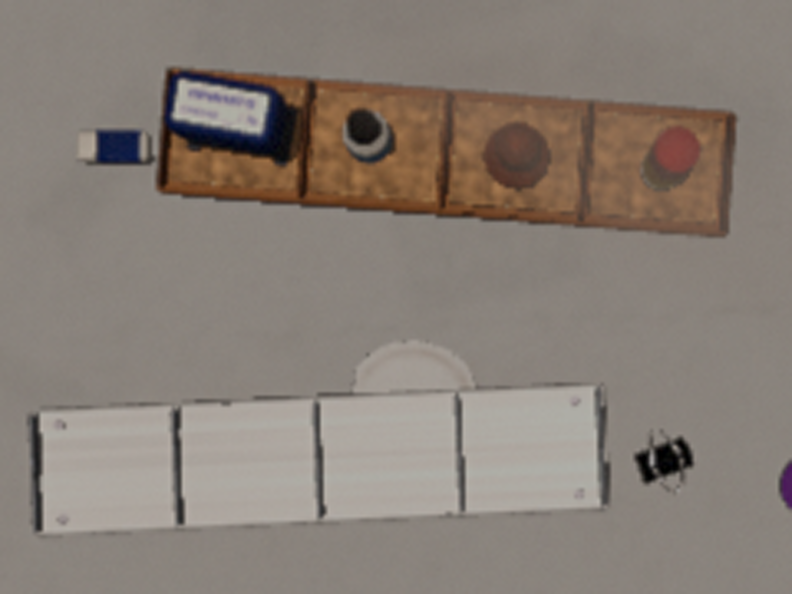

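View pics/scz.png

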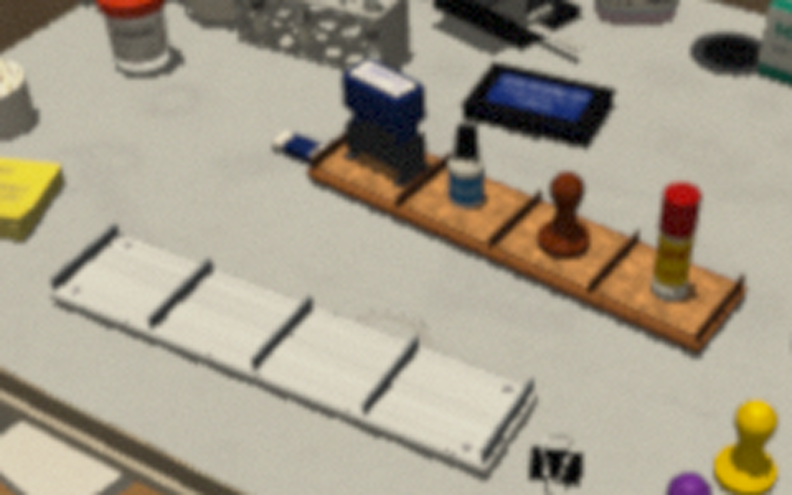

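```bash
cat > fit.py <<'E'
from h import *
from scipy.optimize import minimize
def disc(r,z,n=24):
    a=np.linspace(0,2*np.pi,n,endpoint=False);return np.c_[r*np.cos(a),r*np.sin(a),np.full(n,z)]
def cyl(r,a,b): return np.r_[disc(r,a),disc(r,b)]
def box(x,y,a,b,cy=0): return np.array([[i*x/2,cy+j*y/2,k] for i in(-1,1) for j in(-1,1) for k in(a,b)])
M={"round_stamp":[cyl(19.5,0,8),cyl(10,0,32),cyl(12,36,60)],"glue_stick":[cyl(13,0,88)],
"fluid_bottle":[cyl(13.5,0,44),cyl(10,44,65)],"block_stamp":[box(36,64,48,78),box(30,56,0,48)],
"rack":[box(76,345,0,12)]+[box(76,3,12,23,y) for y in(168,84,0,-84,-168)]}
def sil(p,parts,x,y,z,a,s=8):
    im=np.zeros((400*1,640),np.float32); acc=None
    c,sn=np.cos(a),np.sin(a); m=np.zeros((1200,1920),np.uint8)
    for P in parts:
        X=np.c_[x+c*P[:,0]-sn*P[:,1],y+sn*P[:,0]+c*P[:,1],z+P[:,2]]
        uv=(proj(p,X)+.5)*3-.5
        cv2.fillConvexPoly(m,cv2.convexHull(np.round(uv*16).astype(np.int32)),255,cv2.LINE_AA,4)
    return cv2.resize(m,(640,400),interpolation=cv2.INTER_AREA)/255.
def fit(parts,obs,x0,z,yaw=False,sigma=1):
    obs=[(p,m.astype(float)) for p,m in obs]
    def f(v):
        a=v[2]/100 if yaw else 0; t=0
        for p,m in obs:
            s=sil(p,parts,v[0],v[1],z,a); t+=1-np.minimum(s,m).sum()/np.maximum(s,m).sum()
        return t/len(obs)
    v0=list(x0[:2])+([x0[2]*100] if yaw else [])
    d=np.array([v0]+[[v0[j]+(6 if j==i else 0) for j in range(len(v0))] for i in range(len(v0))])
    r=minimize(f,v0,method="Nelder-Mead",options=dict(initial_simplex=d,xatol=.1,fatol=1e-4))
    return r.x/(np.array([1,1,100])[:len(v0)]),1-r.fun
def hull(m):
    v,u=np.nonzero(m);o=np.zeros(m.shape,np.uint8);cv2.fillConvexPoly(o,cv2.convexHull(np.c_[u,v].astype(np.int32)),1);return o>0
def best(n,p,uv):
    L=outline_of(n,p);return min(L,key=lambda o:np.hypot(*(np.array(o["uv"])-uv)))["pixels"]
E
python3 - <<'E'
from fit import *
T=read_camera("top");S=read_camera("scene")
for n,x0 in (("old_rack",(635,-18,-.068)),("new_rack",(449,57,.057))):
    mt,ms=outline_of(n,T)[0]["pixels"],outline_of(n,S)[0]["pixels"]
    if n=="old_rack": mt=hull(mt);ms=None
    else: mt=hull(mt)
    for o in [[(T,mt)]]+([[(S,ms)],[(T,mt),(S,ms)]] if ms is not None else []):
        r,i=fit(M["rack"],o,x0,0,True);print(n,r.round(3),round(i,3))
c,s=np.cos(-.068),np.sin(-.068)
for n,by,ut,us in (("block_stamp",126,(237,134),(299,147)),("fluid_bottle",42,(281,140),(320,161)),("round_stamp",-42,(326,144),(352,178)),("glue_stick",-126,(372,148),(384,185))):
    mt,ms=best(n,T,ut),best(n,S,us); x0=(635-s*by,-18+c*by,-.068)
    yw=n=="block_stamp"
    for nm,o in (("T",[(T,mt)]),("S",[(S,ms)]),("TS",[(T,mt),(S,ms)])):
        r,i=fit(M[n],o,x0,14,yw);print(n,nm,np.round(x0,2),r.round(3),round(i,3))
E
```

```text
old_rack [ 6.34769e+02 -1.76560e+01 -6.50000e-02] 0.946
new_rack [4.5022e+02 5.5071e+01 5.3000e-02] 0.967
new_rack [4.53659e+02 5.82220e+01 5.50000e-02] 0.901
new_rack [4.50393e+02 5.58720e+01 5.20000e-02] 0.93Traceback (most recent call last):
  File "<stdin>", line 11, in <module>
  File "fit.py", line 32, in best
    L=outline_of(n,p);return min(L,key=lambda o:np.hypot(*(np.array(o["uv"])-uv)))["pixels"]
                             ~~~^^^^^^^^^^^^^^^^^^^^^^^^^^^^^^^^^^^^^^^^^^^^^^^^^^
ValueError: min() iterable argument is empty
```

```bash
cat >> fit.py <<'E'
def best2(n,cam_,uv,tol=15):
    for k in range(6):
        p=read_camera(cam_)
        L=[o for o in outline_of(n,p) if np.hypot(*(np.array(o["uv"])-uv))<tol]
        if L: return p,L[0]["pixels"]
    return None
E
python3 - <<'E'
from fit import *
c,s=np.cos(-.066),np.sin(-.066)
for n,by,ut,us in (("block_stamp",126,(237,134),(299,147)),("fluid_bottle",42,(281,140),(320,161)),("round_stamp",-42,(326,144),(352,178)),("glue_stick",-126,(372,148),(384,185))):
    a=best2(n,"top",ut);b=best2(n,"scene",us); x0=(635-s*by,-18+c*by,-.066)
    yw=n=="block_stamp"
    for nm,o in (("T",[a]),("S",[b]),("TS",[a,b])):
        if None in o: continue
        r,i=fit(M[n],o,x0,14,yw);print(n,nm,np.round(x0,2),r.round(3),round(i,3))
print(observe()["t"])
E
```

```text
block_stamp T [ 6.4331e+02  1.0773e+02 -7.0000e-02] [ 6.45278e+02  1.02388e+02 -1.94000e-01] 0.908
block_stamp S [ 6.4331e+02  1.0773e+02 -7.0000e-02] [ 6.46341e+02  1.04091e+02 -4.89000e-01] 0.811
block_stamp TS [ 6.4331e+02  1.0773e+02 -7.0000e-02] [ 6.45464e+02  1.02434e+02 -2.51000e-01] 0.835
fluid_bottle T [ 6.3777e+02  2.3910e+01 -7.0000e-02] [639.52   27.082] 0.889
fluid_bottle S [ 6.3777e+02  2.3910e+01 -7.0000e-02] [645.074  29.46 ] 0.754
fluid_bottle TS [ 6.3777e+02  2.3910e+01 -7.0000e-02] [639.648  27.015] 0.818
round_stamp T [ 6.3223e+02 -5.9910e+01 -7.0000e-02] [632.027 -59.159] 0.874
round_stamp S [ 6.3223e+02 -5.9910e+01 -7.0000e-02] [635.523 -60.548] 0.735
round_stamp TS [ 6.3223e+02 -5.9910e+01 -7.0000e-02] [632.741 -59.783] 0.8
glue_stick T [ 6.2669e+02 -1.4373e+02 -7.0000e-02] [ 625.189 -145.553] 0.909
glue_stick S [ 6.2669e+02 -1.4373e+02 -7.0000e-02] [ 625.846 -148.16 ] 0.877
glue_stick TS [ 6.2669e+02 -1.4373e+02 -7.0000e-02] [ 626.365 -146.868] 0.874
2.0
```

Request:
send_rows(commands=[[[356,-710,-60],[0,0,-68.3]],[[356,-710,-60],[0,0,-68.3]],[[356,-710,-60],[0,0,-68.3]],[[356,-710,-60],[0,0,-68.3]],[[356,-710,-60],[0,0,-68.3]],[[356,-710,-60],[0,0,-68.3]],[[356,-710,-60],[0,0,-68.3]],[[356,-710,-60],[0,0,-68.3]]], jaw=0, squeeze=30)

```text
t: 2.8
tcp_pos: [449.0, 205.6, 201.4]
ee_rot: [0.0, 0.732, 0.681, 0.001]
force: [0.3, 0.3, -0.2]
gripper_width: 85.5
```

Request:
send_rows(commands=[[[176,-352,-30],[0,0,0]],[[176,-352,-30],[0,0,0]],[[176,-352,-30],[0,0,0]],[[176,-352,-30],[0,0,0]],[[176,-352,-30],[0,0,0]],[[176,-352,-30],[0,0,0]],[[176,-352,-30],[0,0,0]],[[176,-352,-30],[0,0,0]]])

```text
t: 3.6
tcp_pos: [625.2, -147.1, 171.1]
ee_rot: [0.0, 0.731, 0.683, 0.0]
force: [1.0, 0.8, 0.1]
gripper_width: 85.6
```

Request:
send_rows(commands=[[[0,0,0],[0,0,0]]])

```text
t: 3.7
tcp_pos: [626.4, -150.3, 170.8]
ee_rot: [0.002, 0.732, 0.681, -0.0]
force: [-0.7, -0.2, 0.3]
gripper_width: 85.4
```

```bash
python3 - <<'E'
from fit import *
p=read_camera("wrist"); cv2.imwrite("pics/w1.png",p["pixels"][:,:,::-1]); print(p["xyz"])
o=observe();print(o["t"],o["tcp_pos"],o["ee_rot"])
for n,x0 in (("glue_stick",(625.3,-146)),("round_stamp",(632,-59)),("fluid_bottle",(640,27))):
    for q in outline_of(n,p):
        r,i=fit(M[n],[(p,q["pixels"])],x0,14,False); print(n,q["score"],q["uv"],r,i, proj(p,[[*x0,14]]))
E
```

```text
[630.21178589 -78.44555297 312.81355526]
3.75 [ 624.98038093 -147.44918446  170.63960611] [ 1.07856793e-04  7.31774373e-01  6.81546958e-01 -9.04118832e-06]
glue_stick 0.72 [316.4, 198.8] [ 625.04906076 -146.76745416] 0.9459098481848495 [[318.1911979  178.77007287]]
round_stamp 0.73 [336.4, 282.1] [632. -59.] 0.0 [[318.65019504  84.40622325]]
round_stamp 0.64 [146.9, 282.6] [632. -59.] 0.0 [[318.65019504  84.40622325]]
round_stamp 0.62 [233.2, 275.2] [632. -59.] 0.0 [[318.65019504  84.40622325]]
round_stamp 0.56 [316.8, 85.3] [632.07846043 -61.48617941] 0.9526213850963895 [[318.65019504  84.40622325]]
```

View pics/w1.png

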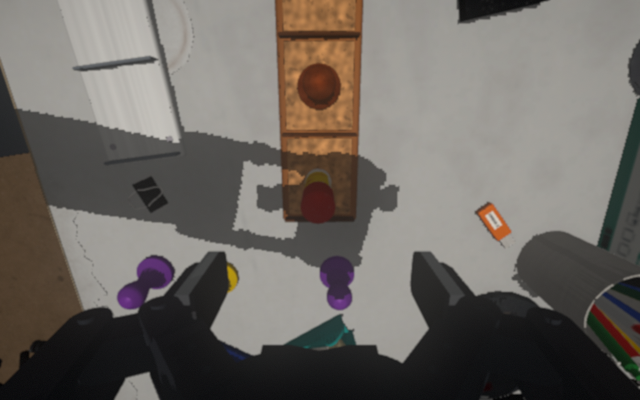

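The wrist view confirms the glue stick at (625,-147), right under the TCP. Next I'll go down and grip it.

Request:
send_rows(commands=[[[0,0,-50],[0,0,0]],[[0,0,-90],[0,0,0]],[[0,0,-115],[0,0,0]],[[0,0,-128],[0,0,0]],[[0,0,-128],[0,0,0]]])

```text
t: 4.4
tcp_pos: [622.4, -142.8, 41.3]
ee_rot: [-0.002, 0.73, 0.684, -0.001]
force: [0.0, -0.1, -0.0]
gripper_width: 85.3
```

Request:
send_rows(commands=[[[0,0,0],[0,0,0]],[[0,0,0],[0,0,0]],[[0,0,0],[0,0,0]],[[0,0,0],[0,0,0]],[[0,0,0],[0,0,0]],[[0,0,0],[0,0,0]]], jaw=255, squeeze=25)

```text
t: 5.0
tcp_pos: [625.2, -145.0, 44.5]
ee_rot: [0.001, 0.73, 0.683, 0.001]
force: [-0.3, 1.2, 4.8]
gripper_width: 24.9
```

Request:
send_rows(commands=[[[0,0,30],[0,0,0]],[[0,0,75],[0,0,0]],[[-10,18,100],[0,0,3]],[[-35,63,100],[0,0,6.8]],[[-59,107,100],[0,0,6.8]],[[-83,150,100],[0,0,6.8]],[[-107,194,100],[0,0,6.8]],[[-131,237,100],[0,0,6.8]]])

```text
t: 5.8
tcp_pos: [491.9, 93.5, 142.9]
ee_rot: [-0.0, 0.689, 0.725, -0.0]
force: [0.7, 1.1, 0.5]
gripper_width: 24.7
```

Request:
send_rows(commands=[[[-24,43,0],[0,0,0]],[[-42,76,0],[0,0,0]],[[-50,91,0],[0,0,0]],[[-50,91,-20],[0,0,0]],[[-50,91,-50],[0,0,0]],[[-50,91,-75],[0,0,0]],[[-50,91,-90],[0,0,0]],[[-50,91,-90],[0,0,0]]])

```text
t: 6.6
tcp_pos: [440.6, 182.3, 50.6]
ee_rot: [-0.002, 0.689, 0.725, -0.003]
force: [0.1, -0.1, -1.2]
gripper_width: 25.0
```

```bash
python3 - <<'E'
from fit import *
p=read_camera("top"); q=read_camera("wrist")
o=observe();print(o["t"],o["tcp_pos"],o["ee_rot"],o["gripper_width"])
cv2.imwrite("pics/t2.png",cv2.resize(p["pixels"][150:280,170:410,::-1],None,fx=3.3,fy=3.3)); cv2.imwrite("pics/w2.png",q["pixels"][:,:,::-1])
for a in (p,q):
  for k in outline_of("glue_stick",a): print(a["shot"],k["score"],k["uv"],fit(M["glue_stick"],[(a,k["pixels"])],(443.7,181.3),23))
for k in outline_of("new_rack",q): print(k["score"],fit(M["rack"],[(q,k["pixels"])],(450,55.5,.0525),0,True))
E
```

```text
6.7 [443.18156836 183.05392515  53.00733033] [-2.01506676e-04  6.88647364e-01  7.25096290e-01 -3.72596502e-04] 24.735965781134915
17 0.69 [202.2, 243.4] (array([445.77520294, 155.00713043]), np.float64(0.24565275711533296))
18 0.62 [322.0, 294.2] (array([441.04346724, 188.2330132 ]), np.float64(0.7671703376969425))
0.72 (array([4.50996107e+02, 5.38455464e+01, 6.35941186e-02]), np.float64(0.3573940926382233))
```

View pics/t2.png

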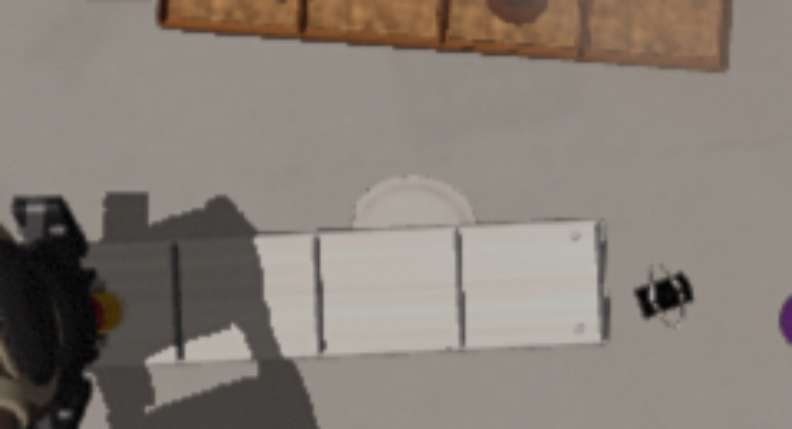

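View pics/w2.png

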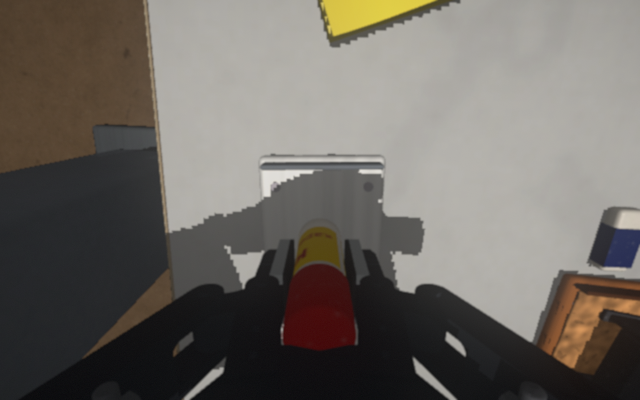

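The wrist view shows the stick upright in the jaws, with the foot's front edge at about (320,222). The end divider is at row ~163 and the rack edges are at columns 262 and 385. I'll check where these should project.

```bash
python3 - <<'E'
from fit import *
p=read_camera("wrist")
c,s=np.cos(.0525),np.sin(.0525)
def rk(x,y,z): return [450.3+c*x-s*y,55.5+s*x+c*y,z]
print(proj(p,[[443,194.3,23],[443,194.3,35],rk(-38,172.5,0),rk(38,172.5,0),rk(-38,172.5,12),rk(38,172.5,12),rk(-38,168,23),rk(38,168,23)]).round(1))
print(onz(p,[[320,220]],23))
cv2.imwrite("pics/w3.png",cv2.resize(p["pixels"][140:300,240:420,::-1],None,fx=4,fy=4,interpolation=cv2.INTER_CUBIC))
E
```

```text
[[318.9 215.2]
 [318.9 222.4]
 [258.6 153. ]
 [379.  152.9]
 [254.8 155.8]
 [382.7 155.7]
 [251.5 166.7]
 [386.2 166.6]]
[[443.82878827 191.31569757  23.        ]]
```

View pics/w3.png

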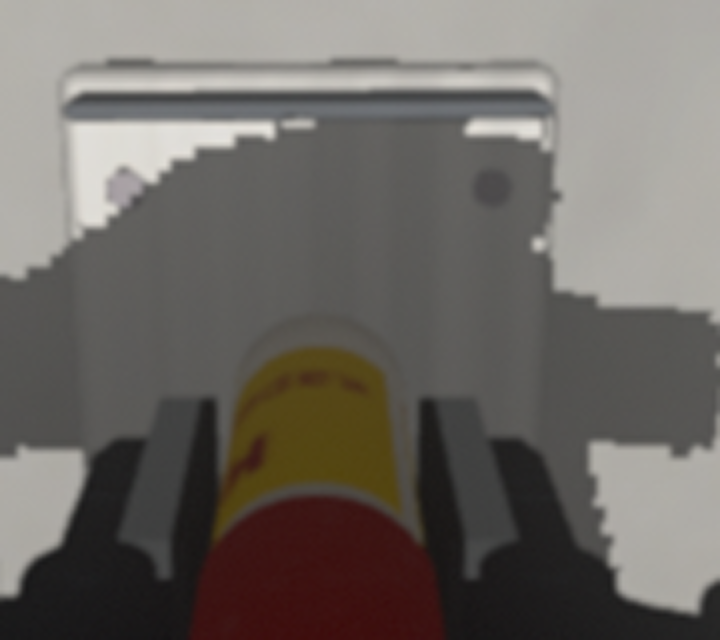

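Request:
send_rows(commands=[[[-1,2,-6],[0,0,0]],[[-1,2,-10],[0,0,0]],[[-1,2,-11.5],[0,0,0]],[[-1,2,-11.5],[0,0,0]]])

```text
t: 7.3
tcp_pos: [442.4, 185.3, 42.4]
ee_rot: [-0.0, 0.689, 0.725, -0.0]
force: [-2.3, 0.2, 7.3]
gripper_width: 24.9
```

Request:
send_rows(commands=[[[0,0,0],[0,0,0]],[[0,0,0],[0,0,0]],[[0,0,0],[0,0,0]],[[0,0,0],[0,0,0]],[[0,0,0],[0,0,0]]], jaw=0)

```text
t: 7.8
tcp_pos: [442.3, 185.1, 41.5]
ee_rot: [-0.0, 0.689, 0.725, -0.0]
force: [0.6, -0.6, -0.4]
gripper_width: 85.4
```

Request:
send_rows(commands=[[[0,0,30],[0,0,0]],[[0,0,70],[0,0,0]],[[0,0,110],[0,0,0]],[[20,-20,130],[0,0,-3]],[[60,-60,130],[0,0,-6.8]],[[94,-95,130],[0,0,-6.8]],[[128,-130,130],[0,0,-6.8]],[[140,-150,130],[0,0,-6.8]]])

```text
t: 8.6
tcp_pos: [585.5, 32.5, 172.1]
ee_rot: [0.001, 0.731, 0.682, 0.001]
force: [-0.2, -0.2, 0.3]
gripper_width: 85.2
```

```bash
python3 - <<'E'
from fit import *
o=observe();print(o["t"],o["tcp_pos"],o["ee_rot"])
for c in ("top","scene"):
  p=read_camera(c); cv2.imwrite(f"pics/{c}4.png",cv2.resize(p["pixels"][100:280,170:430,::-1],None,fx=3,fy=3))
  for k in outline_of("glue_stick",p): print(c,k["score"],k["uv"],fit(M["glue_stick"],[(p,k["pixels"])],(443.7,181.3),12))
E
```

```text
8.6 [585.46529099  32.45684384 172.1312004 ] [0.001356   0.73098053 0.68239639 0.00089298]
scene 0.66 [217.0, 180.0] (array([443.65166016, 183.51264648]), np.float64(0.8465419852586621))
```

View pics/top4.png

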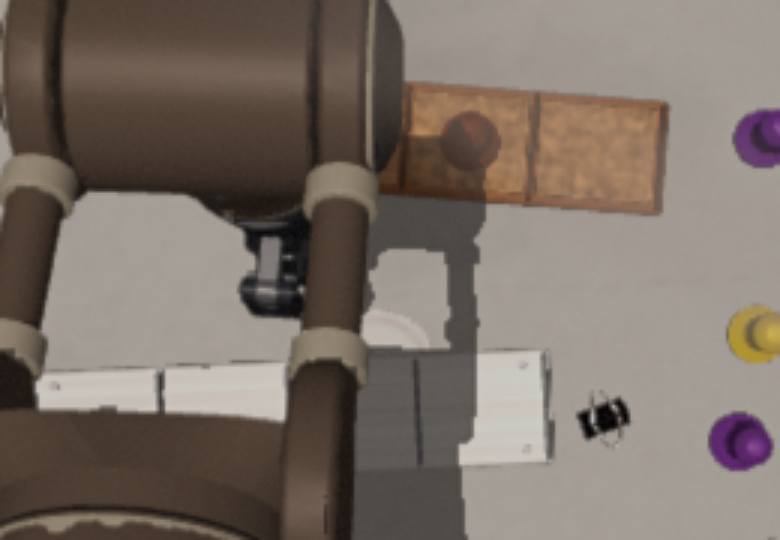

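Request:
send_rows(commands=[[[23,-44,0],[0,0,0]],[[44,-85,0],[0,0,0]],[[50,-96,0],[0,0,0]],[[50,-96,0],[0,0,0]]])

```text
t: 9.2
tcp_pos: [632.3, -61.2, 171.4]
ee_rot: [-0.0, 0.731, 0.682, -0.0]
force: [-0.7, 0.4, 0.1]
gripper_width: 85.3
```

```bash
python3 - <<'E'
from fit import *
o=observe();print(o["t"],o["tcp_pos"],o["ee_rot"])
p=read_camera("wrist");cv2.imwrite("pics/w5.png",p["pixels"][:,:,::-1])
for n,x0 in (("round_stamp",(632,-60)),("fluid_bottle",(639.5,27)),("block_stamp",(645.3,102.4,-.19))):
  for k in outline_of(n,p): print(n,k["score"],k["uv"],*fit(M[n],[(p,k["pixels"])],x0,14,len(x0)>2))
print(observe()["tcp_pos"])
E
```

```text
9.2 [632.30303989 -61.19268478 171.42227364] [-3.15376117e-04  7.30910189e-01  6.82473584e-01 -5.44012054e-05]
round_stamp 0.88 [232.7, 340.7] [632. -60.] 0.0
round_stamp 0.75 [317.8, 183.2] [632.66958935 -60.92043027] 0.9001162985521816
round_stamp 0.56 [335.1, 336.4] [632. -60.] 0.0
round_stamp 0.44 [128.9, 116.7] [632. -60.] 0.0
round_stamp 0.42 [143.9, 377.6] [632. -60.] 0.0
fluid_bottle 0.59 [320.2, 87.1] [640.60145376  25.1557463 ] 0.9284207640702696
block_stamp 0.83 [320.1, 14.0] [ 6.49711868e+02  9.97816040e+01 -3.49065400e-01] 0.8431303240486061
[631.18026582 -58.73310876 171.27767456]
```

View pics/w5.png

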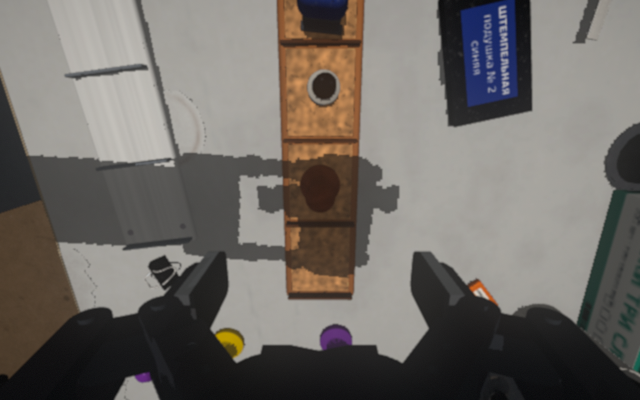

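The brown round stamp is at (320,186), under the TCP at world (632.5,-61). Going down.

Request:
send_rows(commands=[[[0,0,-50],[0,0,0]],[[0,0,-95],[0,0,0]],[[0,0,-120],[0,0,0]],[[0,0,-133],[0,0,0]],[[0,0,-133],[0,0,0]]])

```text
t: 9.9
tcp_pos: [630.3, -59.4, 36.6]
ee_rot: [-0.002, 0.73, 0.684, -0.001]
force: [0.4, 0.2, 0.1]
gripper_width: 85.2
```

Request:
send_rows(commands=[[[0,0,0],[0,0,0]],[[0,0,0],[0,0,0]],[[0,0,0],[0,0,0]],[[0,0,0],[0,0,0]],[[0,0,0],[0,0,0]],[[0,0,0],[0,0,0]]], jaw=255)

```text
t: 10.5
tcp_pos: [633.3, -61.0, 40.0]
ee_rot: [0.001, 0.73, 0.683, 0.001]
force: [-1.2, 0.5, 7.2]
gripper_width: 22.7
```

Request:
send_rows(commands=[[[0,0,30],[0,0,0]],[[0,0,75],[0,0,0]],[[-20,17,100],[0,0,3]],[[-57,49,100],[0,0,6.8]],[[-94,81,100],[0,0,6.8]],[[-131,113,100],[0,0,6.8]],[[-168,144,100],[0,0,6.8]],[[-184,158,100],[0,0,6.8]]])

```text
t: 11.3
tcp_pos: [443.7, 98.8, 137.5]
ee_rot: [-0.002, 0.688, 0.726, -0.001]
force: [0.1, 0.2, -1.3]
gripper_width: 22.8
```

Request:
send_rows(commands=[[[0,0,-30],[0,0,0]],[[0,0,-70],[0,0,0]],[[0,0,-85],[0,0,0]],[[0,0,-90],[0,0,0]],[[0,0,-90],[0,0,0]]])

```text
t: 11.8
tcp_pos: [447.8, 97.1, 48.0]
ee_rot: [-0.001, 0.689, 0.725, -0.001]
force: [-0.7, 0.6, -0.9]
gripper_width: 22.5
```

```bash
python3 - <<'E'
from fit import *
o=observe();print(o["t"],o["tcp_pos"],o["gripper_width"])
p=read_camera("wrist");cv2.imwrite("pics/w6.png",cv2.resize(p["pixels"][100:340,200:440,::-1],None,fx=2.5,fy=2.5,interpolation=cv2.INTER_CUBIC))
c,s=np.cos(.0525),np.sin(.0525)
def rk(x,y,z): return [450.3+c*x-s*y,55.5+s*x+c*y,z]
print("foot far edge pred",proj(p,[rk(0,42+19.5,22),rk(0,42,22)]),"div84 top",proj(p,[rk(-38,84,23),rk(38,84,23)]))
for k in outline_of("round_stamp",p):
   if k["uv"][1]>150: print(k["score"],k["uv"],fit(M["round_stamp"],[(p,k["pixels"])],rk(0,42,0),22))
for k in outline_of("glue_stick",p): print(k["score"],k["uv"],fit(M["glue_stick"],[(p,k["pixels"])],rk(0,126,0),12),rk(0,126,0))
E
```

```text
11.8 [447.80967748  97.06603355  48.01193904] 22.541082009609962
foot far edge pred [[321.34209893 203.26671949]
 [321.28155938 235.1919393 ]] div84 top [[251.41513085 164.17790602]
 [391.49530987 164.17808924]]
0.79 [317.0, 255.9] (array([446.46378627, 100.66875535]), np.float64(0.83755465121741))
0.6 [315.4, 54.7] (array([442.0940752 , 180.95641079]), np.float64(0.8762392925271164)) [np.float64(443.6880383468726), np.float64(181.3263961301347), 0]
```

View pics/w6.png

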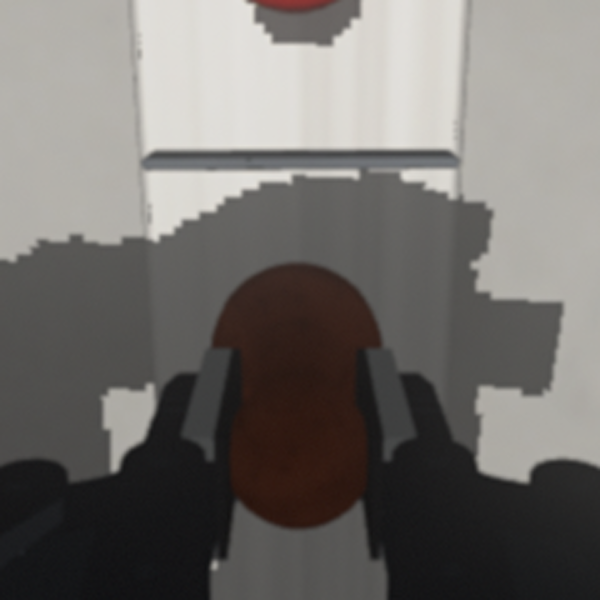

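Request:
send_rows(commands=[[[1.5,1,-6],[0,0,0]],[[1.5,1,-10],[0,0,0]],[[1.5,1,-11.5],[0,0,0]],[[1.5,1,-11.5],[0,0,0]]])

```text
t: 12.35
tcp_pos: [450.5, 98.2, 38.0]
ee_rot: [0.0, 0.689, 0.725, 0.0]
force: [-1.2, -0.7, 6.5]
gripper_width: 22.8
```

Request:
send_rows(commands=[[[0,0,0],[0,0,0]],[[0,0,0],[0,0,0]],[[0,0,0],[0,0,0]],[[0,0,0],[0,0,0]],[[0,0,0],[0,0,0]]], jaw=0)

```text
t: 12.85
tcp_pos: [449.8, 98.2, 37.0]
ee_rot: [-0.0, 0.689, 0.725, -0.0]
force: [-0.8, -0.1, -0.2]
gripper_width: 85.3
```

Request:
send_rows(commands=[[[0,0,40],[0,0,0]],[[0,0,85],[0,0,0]],[[10,-4,125],[0,0,-1]],[[50,-19,135],[0,0,-4]],[[95,-36,135],[0,0,-6.8]],[[140,-53,135],[0,0,-6.8]],[[180,-68,135],[0,0,-6.8]],[[190,-72,135],[0,0,-6.8]]])

```text
t: 13.65
tcp_pos: [643.9, 24.2, 172.2]
ee_rot: [0.001, 0.731, 0.682, 0.001]
force: [0.8, 0.3, -0.3]
gripper_width: 85.6
```

Request:
send_rows(commands=[[[0,0,0],[0,0,0]]])

```text
t: 13.75
tcp_pos: [640.7, 25.4, 171.5]
ee_rot: [-0.0, 0.731, 0.683, -0.0]
force: [-0.4, 0.2, 0.2]
gripper_width: 85.2
```

```bash
python3 - <<'E'
from fit import *
o=observe();print(o["t"],o["tcp_pos"],o["ee_rot"])
p=read_camera("wrist");cv2.imwrite("pics/w7.png",p["pixels"][:,:,::-1])
for n,x0 in (("fluid_bottle",(640,26)),("block_stamp",(645.3,102.4,-.19))):
  for k in outline_of(n,p): print(n,k["score"],k["uv"],*fit(M[n],[(p,k["pixels"])],x0,14,len(x0)>2))
E
```

```text
13.75 [640.69392443  25.41781689 171.49504304] [-2.52472986e-04  7.30870329e-01  6.82516263e-01 -2.22029361e-04]
fluid_bottle 0.94 [321.7, 187.9] [641.02213335  28.83926988] 0.861115130383227
block_stamp 0.64 [320.9, 95.4] [ 6.47129199e+02  1.01002890e+02 -1.91578326e-01] 0.8711237532323606
```

View pics/w7.png

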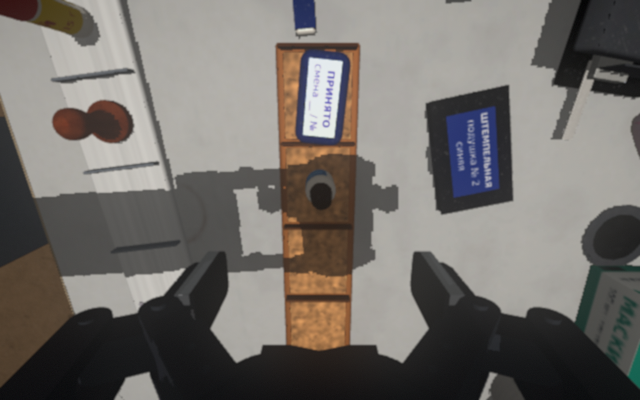

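The bottle and block stamp are side by side, and going low for the bottle would bring the gripper body close to the block. I'll take the block first.

Request:
send_rows(commands=[[[4,40,0],[0,0,-4]],[[6.5,75,0],[0,0,-6.5]],[[6.5,75.5,-25],[0,0,-6.5]],[[6.5,75.5,-65],[0,0,-6.5]],[[6.5,75.5,-100],[0,0,-6.5]],[[6.5,75.5,-118],[0,0,-6.5]],[[6.5,75.5,-118],[0,0,-6.5]]])

```text
t: 14.6
tcp_pos: [642.2, 101.9, 50.8]
ee_rot: [-0.002, 0.768, 0.641, -0.003]
force: [0.6, -0.4, 0.7]
gripper_width: 85.4
```

Request:
send_rows(commands=[[[0,0,0],[0,0,0]],[[0,0,0],[0,0,0]],[[0,0,0],[0,0,0]],[[0,0,0],[0,0,0]],[[0,0,0],[0,0,0]],[[0,0,0],[0,0,0]]], jaw=255, squeeze=40)

```text
t: 15.2
tcp_pos: [648.1, 101.7, 56.4]
ee_rot: [0.001, 0.768, 0.64, 0.001]
force: [-1.5, -0.1, 6.2]
gripper_width: 34.2
```

Request:
send_rows(commands=[[[0,0,30],[0,0,0]],[[0,0,75],[0,0,0]],[[0,0,110],[0,0,0]],[[0,0,110],[0,0,0]]])

```text
t: 15.6
tcp_pos: [651.3, 102.1, 171.5]
ee_rot: [0.004, 0.768, 0.64, 0.005]
force: [0.4, 0.1, -0.8]
gripper_width: 34.1
```

```bash
python3 - <<'E'
from fit import *
o=observe();print(o["t"],o["tcp_pos"],o["ee_rot"],o["gripper_width"])
p=read_camera("wrist");cv2.imwrite("pics/w8.png",p["pixels"][:,:,::-1])
p=read_camera("scene");cv2.imwrite("pics/s8.png",cv2.resize(p["pixels"][60:260,160:420,::-1],None,fx=3,fy=3))
E
```

```text
15.6 [651.29861911 102.05496697 171.51825645] [0.00377838 0.76799088 0.64042627 0.00546994] 34.10597138429328
```

View pics/w8.png

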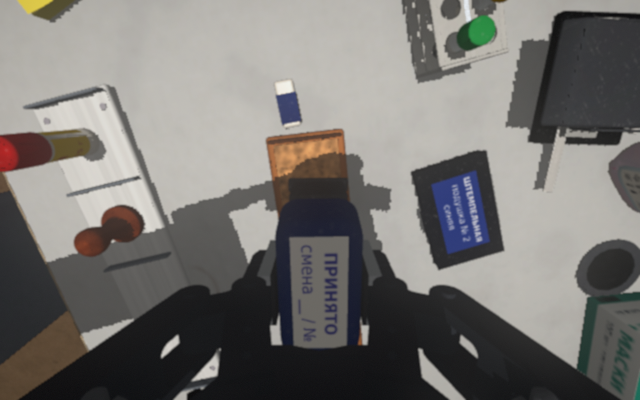

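View pics/s8.png

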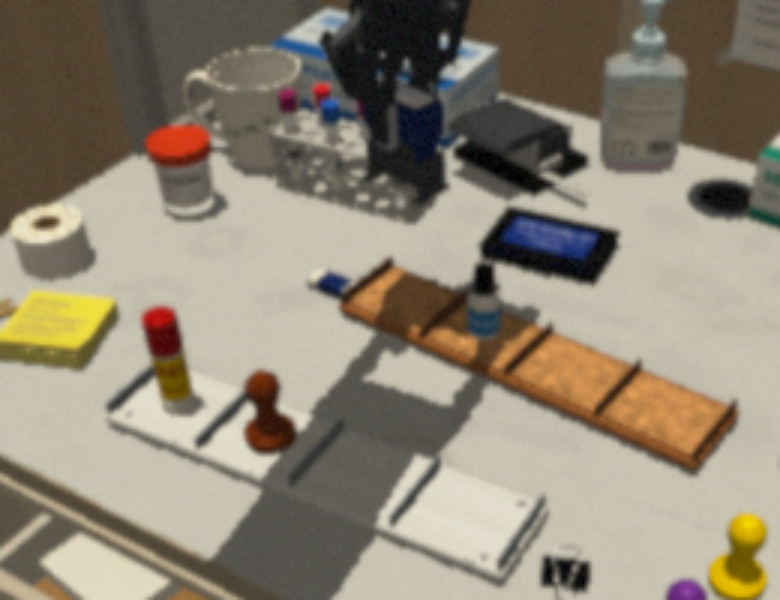

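Request:
send_rows(commands=[[[-25,-23,0],[0,0,4]],[[-58,-53,0],[0,0,8]],[[-92,-83,0],[0,0,13.3]],[[-125,-113,0],[0,0,13.3]],[[-158,-143,0],[0,0,13.3]],[[-182,-165,0],[0,0,13.3]],[[-189.5,-172,-25],[0,0,13.3]],[[-189.5,-172,-65],[0,0,13.3]]])

```text
t: 16.5
tcp_pos: [456.4, -71.7, 99.0]
ee_rot: [0.001, 0.689, 0.724, 0.001]
force: [1.3, 0.4, -0.8]
gripper_width: 34.3
```

Request:
send_rows(commands=[[[0,0,-25],[0,0,0]],[[0,0,-33],[0,0,0]],[[0,0,-33],[0,0,0]]])

```text
t: 16.8
tcp_pos: [454.2, -69.7, 63.7]
ee_rot: [-0.003, 0.689, 0.725, -0.002]
force: [0.8, -0.1, -0.4]
gripper_width: 34.0
```

```bash
python3 - <<'E'
from fit import *
o=observe();print(o["t"],o["tcp_pos"],o["ee_rot"],o["gripper_width"])
p=read_camera("wrist");cv2.imwrite("pics/w9.png",cv2.resize(p["pixels"][100:340,200:440,::-1],None,fx=2.5,fy=2.5,interpolation=cv2.INTER_CUBIC))
c,s=np.cos(.0525),np.sin(.0525)
def rk(x,y,z): return [450.3+c*x-s*y,55.5+s*x+c*y,z]
print("handle top corners pred",proj(p,[rk(-18,-126+32,26+78),rk(18,-126+32,26+78)]),"div top",proj(p,[rk(-38,-84,23),rk(38,-84,23)]),"edges",proj(p,[rk(-38,-70,12),rk(38,-70,12)]))
b=best2("block_stamp","top",(340,240),60)
if b: print(fit(M["block_stamp"],[b],rk(0,-126,0)[:2]+[.0525],26,True),rk(0,-126,0)); cv2.imwrite("pics/t9.png",cv2.resize(b[0]["pixels"][100:280,170:410,::-1],None,fx=3.3,fy=3.3))
E
```

```text
16.8 [454.2195849  -69.66518519  63.73891895] [-0.00275898  0.68861845  0.72511695 -0.00155767] 34.01670853233252
handle top corners pred [[277.39552508 227.6541441 ]
 [379.8869849  227.86233881]] div top [[261.45466898 161.55729388]
 [389.75286616 161.65511225]] edges [[263.55928646 135.97949375]
 [387.39250613 136.01307031]]
```

View pics/w9.png

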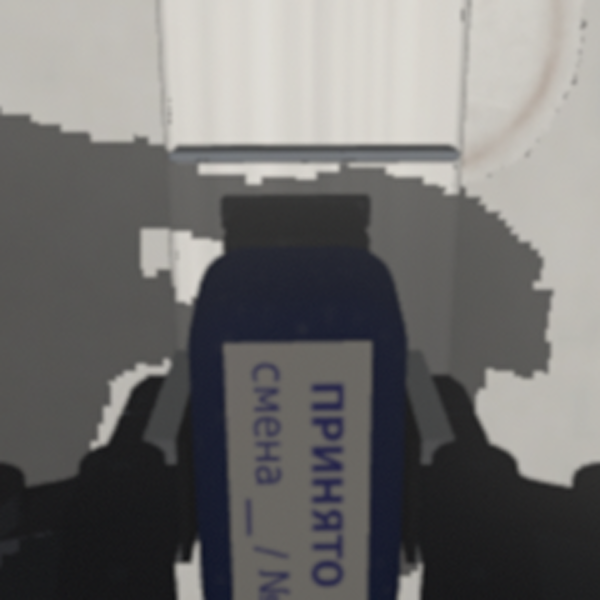

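Request:
send_rows(commands=[[[0,0,0],[0,0,0]],[[0,0,0],[0,0,0]],[[0,0,0],[0,0,0]]])

```text
t: 17.75
tcp_pos: [456.8, -70.3, 66.1]
ee_rot: [-0.0, 0.689, 0.725, -0.0]
force: [-0.3, 0.3, -0.7]
gripper_width: 34.0
```

```bash
python3 - <<'E'
from fit import *
o=observe();print(o["t"],o["tcp_pos"],o["ee_rot"],o["gripper_width"])
p=read_camera("wrist");cv2.imwrite("pics/w10.png",cv2.resize(p["pixels"][100:340,200:440,::-1],None,fx=2.5,fy=2.5,interpolation=cv2.INTER_CUBIC))
c,s=np.cos(.0525),np.sin(.0525)
def rk(x,y,z): return [450.3+c*x-s*y,55.5+s*x+c*y,z]
print("handle top corners pred",proj(p,[rk(-18,-126+32,26+78),rk(18,-126+32,26+78)]),"foot c",proj(p,[rk(0,-126+28,24),rk(0,-126+32,24)]),"div top",proj(p,[rk(-38,-84,23),rk(38,-84,23)]))
E
```

```text
17.75 [456.84864438 -70.31804899  66.09483433] [-6.17133951e-05  6.88637856e-01  7.25105440e-01 -2.90482944e-05] 33.97351735112249
handle top corners pred [[271.55724306 223.53451758]
 [372.17323497 223.52289562]] foot c [[320.71590406 182.72323566]
 [320.7247987  176.27837134]] div top [[257.27543453 159.56567295]
 [384.20922358 159.54407629]]
```

View pics/w10.png

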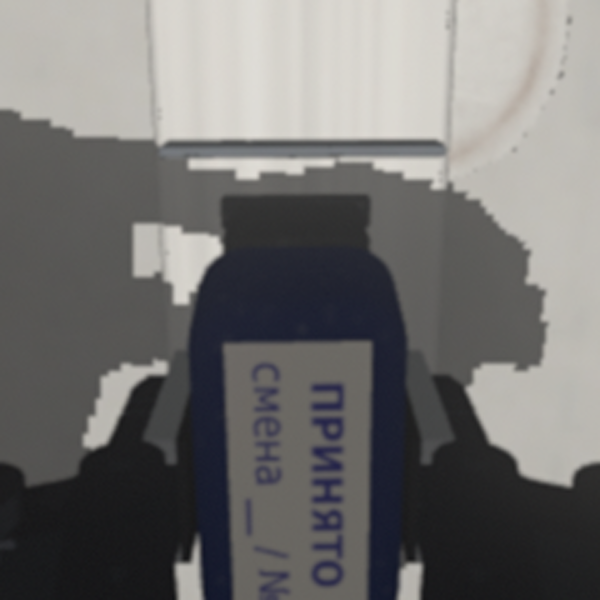

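```bash
python3 - <<'E'
from fit import *
p=read_camera("scene");cv2.imwrite("pics/s10.png",cv2.resize(p["pixels"][130:280,230:410,::-1],None,fx=4,fy=4,interpolation=cv2.INTER_CUBIC))
c,s=np.cos(.055),np.sin(.055)
def rk(x,y,z): return [453.7+c*x-s*y,58.2+s*x+c*y,z]
print(((proj(p,[rk(-15,-126+31,24),rk(-15,-126-31,24),rk(15,-126-31,24),rk(-38,-84,23),rk(-38,-168,23),rk(38,-168,23)])-[230,130])*4).round())
E
```

```text
[[273. 384.]
 [378. 425.]
 [405. 387.]
 [232. 406.]
 [377. 464.]
 [443. 367.]]
```

View pics/s10.png

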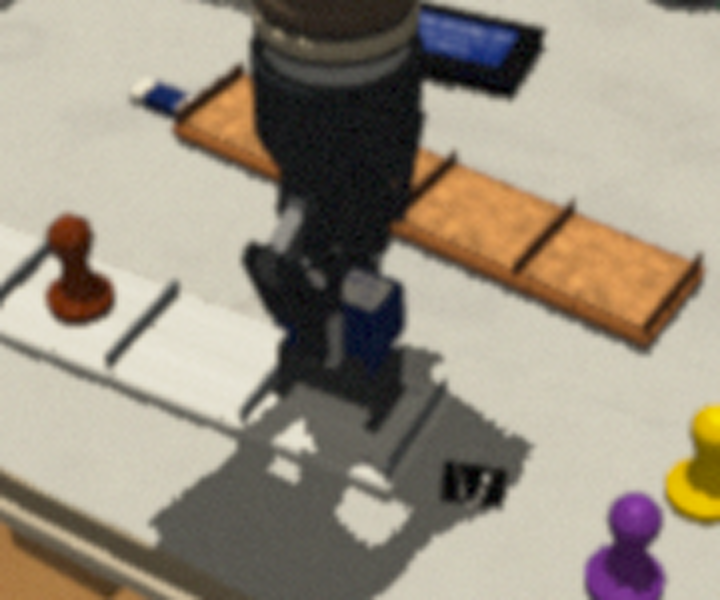

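Request:
send_rows(commands=[[[1,-1.5,-6],[0,0,0]],[[1,-1.5,-11],[0,0,0]],[[1,-1.5,-13.5],[0,0,0]],[[1,-1.5,-13.5],[0,0,0]]])

```text
t: 18.25
tcp_pos: [458.1, -72.0, 54.3]
ee_rot: [-0.001, 0.688, 0.725, -0.001]
force: [-6.3, 0.7, 16.1]
gripper_width: 34.0
```

Request:
send_rows(commands=[[[0,0,0],[0,0,0]],[[0,0,0],[0,0,0]],[[0,0,0],[0,0,0]],[[0,0,0],[0,0,0]],[[0,0,0],[0,0,0]]], jaw=0)

```text
t: 18.75
tcp_pos: [457.7, -71.8, 52.3]
ee_rot: [-0.0, 0.689, 0.725, -0.0]
force: [1.0, -0.2, 0.3]
gripper_width: 85.3
```

Request:
send_rows(commands=[[[0,0,40],[0,0,0]],[[0,0,85],[0,0,0]],[[20,10,115],[0,0,-1]],[[60,31,118],[0,0,-4]],[[100,53,118],[0,0,-6.8]],[[140,75,118],[0,0,-6.8]],[[175,93,118],[0,0,-6.8]],[[182,98,118],[0,0,-6.8]]])

```text
t: 19.55
tcp_pos: [643.4, 28.2, 170.5]
ee_rot: [0.001, 0.73, 0.684, 0.001]
force: [-0.2, -1.0, 0.6]
gripper_width: 85.7
```

Request:
send_rows(commands=[[[0,0,0],[0,0,0]],[[0,0,0],[0,0,0]]])

```text
t: 19.75
tcp_pos: [638.3, 25.8, 169.8]
ee_rot: [-0.001, 0.73, 0.683, -0.001]
force: [-0.3, -0.1, 0.2]
gripper_width: 85.3
```

```bash
python3 - <<'E'
from fit import *
o=observe();print(o["t"],o["tcp_pos"],o["ee_rot"])
p=read_camera("wrist");cv2.imwrite("pics/w11.png",p["pixels"][:,:,::-1])
for k in outline_of("fluid_bottle",p): print(k["score"],k["uv"],*fit(M["fluid_bottle"],[(p,k["pixels"])],(640,26),14))
p=read_camera("top");cv2.imwrite("pics/t11.png",cv2.resize(p["pixels"][100:280,170:410,::-1],None,fx=3.3,fy=3.3))
b=best2("block_stamp","top",(340,240),40);x0=(456.9,-70.3,.0525)
if b: print("top",fit(M["block_stamp"],[b],x0,12,True))
b=best2("block_stamp","scene",(330,222),40)
if b: print("sc",fit(M["block_stamp"],[b],x0,12,True))
E
```

```text
19.75 [638.34538545  25.77536377 169.77248181] [-0.00079461  0.73038019  0.68303943 -0.00113669]
0.61 [321.2, 188.4] [640.9177264   28.99770778] 0.8460634874297115
top (array([ 4.58206115e+02, -6.99496556e+01,  7.10536893e-02]), np.float64(0.8998300773622941))
sc (array([ 4.57478525e+02, -7.27255105e+01,  7.78628622e-02]), np.float64(0.8034381229872719))
```

View pics/w11.png

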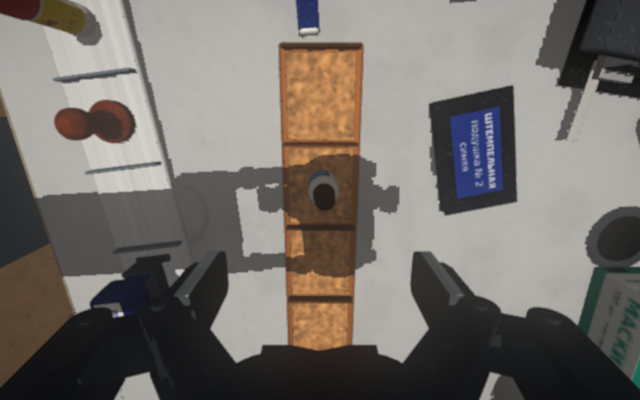

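View pics/t11.png

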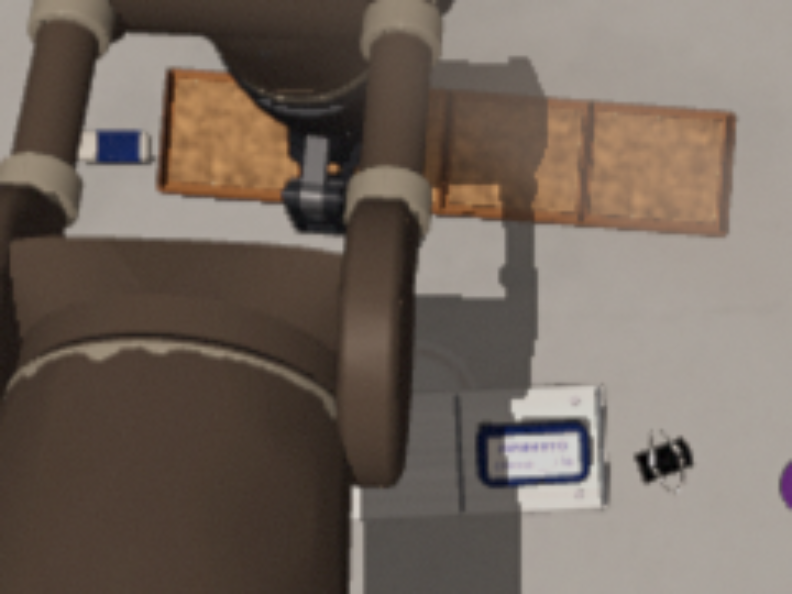

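The block stamp is within 1.5 mm of its bay middle, with only about 1° of yaw error. Next is the bottle, now standing alone at (640.8,27.5).

Request:
send_rows(commands=[[[1,1.5,-50],[0,0,0]],[[1,1.5,-98],[0,0,0]],[[1,1.5,-130],[0,0,0]],[[1,1.5,-146],[0,0,0]],[[1,1.5,-149],[0,0,0]],[[1,1.5,-149],[0,0,0]]])

```text
t: 20.7
tcp_pos: [641.8, 27.6, 22.4]
ee_rot: [0.0, 0.73, 0.683, 0.0]
force: [-0.2, -0.2, 0.3]
gripper_width: 85.3
```

Request:
send_rows(commands=[[[0,0,0],[0,0,0]],[[0,0,0],[0,0,0]],[[0,0,0],[0,0,0]],[[0,0,0],[0,0,0]],[[0,0,0],[0,0,0]],[[0,0,0],[0,0,0]]], jaw=255, squeeze=25)

```text
t: 21.3
tcp_pos: [641.5, 27.7, 22.8]
ee_rot: [0.0, 0.73, 0.683, 0.0]
force: [-1.3, -0.3, 5.6]
gripper_width: 25.8
```

Request:
send_rows(commands=[[[0,0,30],[0,0,0]],[[0,0,75],[0,0,0]],[[-15,-1,105],[0,0,1]],[[-55,-4,110],[0,0,4]],[[-100,-7,110],[0,0,6.8]],[[-145,-11,110],[0,0,6.8]],[[-180,-13.5,110],[0,0,6.8]],[[-188.5,-14,110],[0,0,6.8]]])

```text
t: 22.1
tcp_pos: [446.9, 13.8, 130.1]
ee_rot: [-0.002, 0.689, 0.725, -0.002]
force: [0.5, 0.5, -0.3]
gripper_width: 25.3
```

Request:
send_rows(commands=[[[0,0,-30],[0,0,0]],[[0,0,-70],[0,0,0]],[[0,0,-92],[0,0,0]],[[0,0,-98],[0,0,0]],[[0,0,-98],[0,0,0]],[[0,0,-98],[0,0,0]],[[0,0,-98],[0,0,0]]])

```text
t: 22.8
tcp_pos: [454.2, 13.6, 35.0]
ee_rot: [0.001, 0.689, 0.725, 0.001]
force: [0.3, -0.1, -0.6]
gripper_width: 25.4
```

```bash
python3 - <<'E'
from fit import *
o=observe();print(o["t"],o["tcp_pos"],o["gripper_width"])
p=read_camera("wrist");cv2.imwrite("pics/w12.png",cv2.resize(p["pixels"][100:340,200:440,::-1],None,fx=2.5,fy=2.5,interpolation=cv2.INTER_CUBIC))
c,s=np.cos(.0525),np.sin(.0525)
def rk(x,y,z): return [450.3+c*x-s*y,55.5+s*x+c*y,z]
print(((proj(p,[rk(0,-42+13.5,24),rk(0,-42,24),rk(-38,0,23),rk(38,0,23)])-[200,100])*2.5).round())
E
```

```text
22.8 [454.16261658  13.61035252  35.00945821] 25.355796231753207
[[294. 308.]
 [294. 367.]
 [105. 173.]
 [483. 173.]]
```

View pics/w12.png

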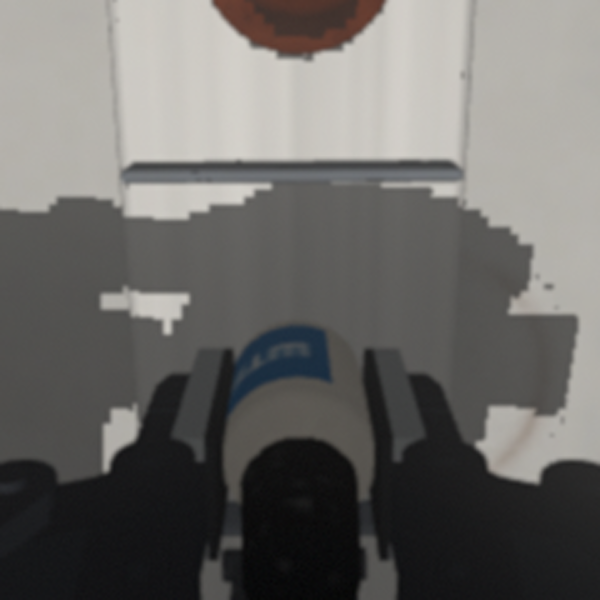

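Request:
send_rows(commands=[[[0,2,-6],[0,0,0]],[[0,2,-11],[0,0,0]],[[0,2,-13.5],[0,0,0]],[[0,2,-13.5],[0,0,0]]])

```text
t: 23.25
tcp_pos: [452.3, 15.8, 20.7]
ee_rot: [-0.0, 0.689, 0.725, -0.0]
force: [-2.3, 0.3, 8.8]
gripper_width: 25.5
```

Request:
send_rows(commands=[[[0,0,0],[0,0,0]],[[0,0,0],[0,0,0]],[[0,0,0],[0,0,0]],[[0,0,0],[0,0,0]],[[0,0,0],[0,0,0]]], jaw=0)

```text
t: 23.75
tcp_pos: [452.3, 15.7, 20.0]
ee_rot: [-0.0, 0.689, 0.725, -0.0]
force: [-0.0, 0.4, -0.1]
gripper_width: 85.2
```

Request:
send_rows(commands=[[[0,0,40],[0,0,0]],[[0,0,85],[0,0,0]],[[0,0,130],[0,0,0]],[[20,30,150],[0,0,0]],[[30,75,160],[0,0,0]],[[30,120,165],[0,0,0]],[[20,168,165],[0,0,0]],[[10,215,165],[0,0,0]]])

```text
t: 24.55
tcp_pos: [462.3, 232.5, 185.6]
ee_rot: [0.0, 0.689, 0.725, 0.001]
force: [0.3, -0.2, 0.0]
gripper_width: 85.3
```

Request:
send_rows(commands=[[[-30,40,20],[0,0,0]],[[-60,80,20],[0,0,0]],[[-90,120,20],[0,0,0]],[[-120,160,20],[0,0,0]],[[-150,200,20],[0,0,0]],[[-160,240,20],[0,0,0]],[[-160,280,20],[0,0,0]],[[-160,300,20],[0,0,0]]])

```text
t: 25.35
tcp_pos: [301.2, 533.9, 205.1]
ee_rot: [-0.0, 0.688, 0.726, 0.001]
force: [0.2, 0.2, 0.4]
gripper_width: 85.3
```

```bash
python3 - <<'E'
from fit import *
o=observe();print(o["t"],o["tcp_pos"],o["ee_rot"])
p=read_camera("top");cv2.imwrite("pics/t13.png",cv2.resize(p["pixels"][100:280,170:410,::-1],None,fx=3.3,fy=3.3,interpolation=cv2.INTER_CUBIC))
p=read_camera("scene");cv2.imwrite("pics/s13.png",cv2.resize(p["pixels"][110:260,180:420,::-1],None,fx=3.3,fy=3.3,interpolation=cv2.INTER_CUBIC))
c,s=np.cos(.0525),np.sin(.0525)
def rk(x,y): return [450.3+c*x-s*y,55.5+s*x+c*y]
for n,y in (("glue_stick",126),("round_stamp",42),("fluid_bottle",-42),("block_stamp",-126)):
  x=rk(0,y)
  for cm in ("top","scene"):
    r=read_camera(cm); b=best2(n,cm,proj(r,[x+[40]])[0],14)
    if b: print(n,cm,np.round(x,1),fit(M[n],[b],x+[.0525],12,n=="block_stamp"))
E
```

```text
25.35 [301.24232645 533.87992587 205.11961501] [-4.31703074e-04  6.87616367e-01  7.26073638e-01  7.85770964e-04]
glue_stick top [443.7 181.3] (array([442.05797526, 183.31274497]), np.float64(0.9124543239951279))
glue_stick scene [443.7 181.3] (array([444.70216398, 184.94428651]), np.float64(0.890837669273974))
round_stamp top [448.1  97.4] (array([448.55935545, 101.12427716]), np.float64(0.8442350522528698))
round_stamp scene [448.1  97.4] (array([450.4370381 ,  98.69818066]), np.float64(0.8613158448903464))
fluid_bottle top [452.5  13.6] (array([452.88812613,  15.51529268]), np.float64(0.8734471889742692))
fluid_bottle scene [452.5  13.6] (array([452.22077313,  14.53638001]), np.float64(0.8156660885134002))
block_stamp top [456.9 -70.3] (array([ 4.58046145e+02, -6.96245746e+01,  5.83373387e-02]), np.float64(0.8903009396427664))
block_stamp scene [456.9 -70.3] (array([ 4.55974097e+02, -7.41898818e+01,  7.11694082e-02]), np.float64(0.8645528943480472))
```

View pics/t13.png

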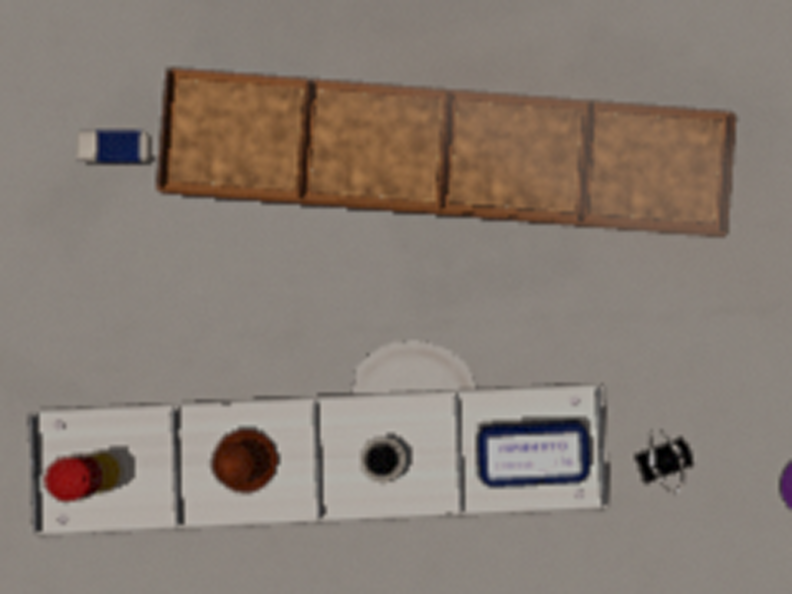

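View pics/s13.png

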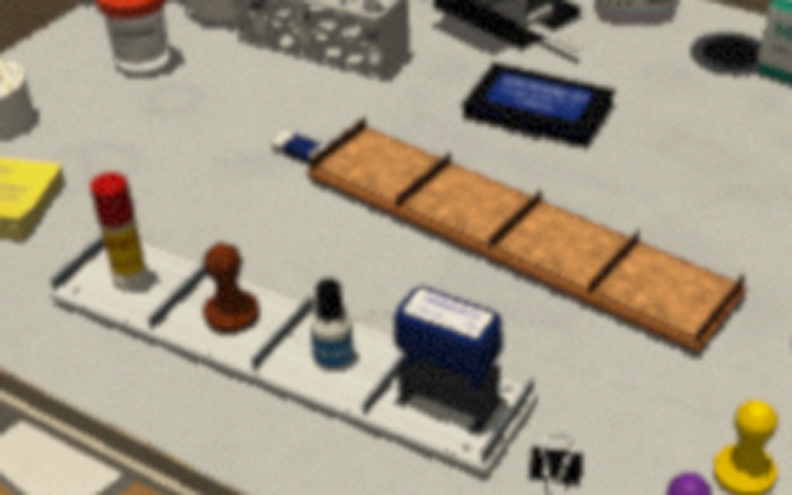

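All four stand upright, each within about 2–3 mm of its bay middle, and the arm is clear. Handing in.

```bash
python3 -c "
from plant import *
print(job_done(), observe()['t'])"
```

```text
the job is handed in; nothing more can be done
the job is handed in; nothing more can be done
```

All four things now stand in the metal rack in reverse order, and I handed the job in at about 26 s of the 96 s allowed. From left to right they are the glue stick, round stamp, correction-fluid bottle and block stamp. The wooden rack is empty, and the look-alike stamps were not touched.

**Last checks:** the final top and scene pictures show all four upright with the arm clear. By the top camera each is about 1 to 4 mm from its bay middle. The block's long side runs along the rack within about 1°. The highest wrist force I read was about 16 N, when setting the block down.

**Disagreements between cameras:**
- **Round stamp:** the top camera puts it 3.7 mm off along the rack; the scene camera puts it at about 1.3 mm.
- **Block stamp:** the scene camera puts it about 4 mm off the other way; the top camera puts it under 1 mm.

The scene camera also reads the rack itself about 3 mm off, so I left both where they were.

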